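# Put the turner away and hold the cutter box open

### The job

Someone left the pan turner lying on the lid of the wooden cutter box: slide it flat, blade first and fully home into the slot under the deck of the low galvanized shelf, and let go of it. Then raise the box's lid to 45 degrees and finish while still holding it there, so that the cook has both hands free to pick out biscuit cutters; the lid falls shut if released. Leave the mug, grinder, tins, bowl, jar and timer where they stand.

Things in the scene. Friction and masses are not known exactly. Their poses are not given: they have to be found in the camera images.
- box: Fixed light-wood box, 200 x 200 mm, 80 mm high, with a flat lid 208 x 208 mm, 10 mm thick; lid top at 90 mm when shut. Stands left or right of the robot's centre line, the shelf on the other side. Origin: centre of its underside, on the worktop; x points from its front (robot side, where the lid's bar is) to the hinge side, z up.
- lid (a joint): Angle of the box lid in rad: 0 shut, 0.785 = 45 degrees, stop at 1.3. The lid (0.3 to 0.5 kg, free hinge, no spring or catch) turns about the line along the box's y through point box_hinge; its front edge goes up. It always falls shut when released.
- box_hinge (a point): Point in the middle of the lid's hinge line: 100 mm behind the box's centre (+x of the box), 80 mm above the worktop.
- lid_bar (a point): Centre of the steel T-handle's round bar near the lid's front edge: 16 mm thick, 44 mm long along the box's y, axis 28 mm above the lid top, on a middle post 14 (y) x 12 mm. 185 mm in front of the hinge line and 38 mm above it when shut; moves with the lid. Pinched by its flat ends (fingers closing along y) it can pivot between the fingers as the lid rises, so the gripper may stay upright.
- shelf: Fixed low galvanized steel shelf: deck 120 mm deep (x), 200 mm wide (y), top 60 mm above the worktop, a round tin standing on it. Under the deck is a flat slot open to the robot side; the slot's floor plate sticks out 20 mm in front of the deck as a lip (4 mm thick, 200 mm wide). Origin: under the deck's centre, on the worktop; x points from the front into the slot, z up.
- slot_mouth (a point): Middle of the slot's mouth, on the slot floor under the deck's front edge (shelf x = -60 mm), 40 mm above the worktop. The slot is 100 mm wide (y), 16 mm high and 95 mm deep.
- slot_end (a point): Foot of the slot's solid back stop, in its middle, on the slot floor, 95 mm behind the mouth (shelf x = +35 mm).
- turner: Loose pan turner, 280 mm long, about 0.12 kg: flat steel blade 100 x 70 x 4 mm, straight dark-wood handle 180 mm long, 18 wide, 14 high, undersides in one plane. At first it lies flat on the lid behind the bar (underside at 90 mm), roughly along the box's y, blade to +y. Origin: on the handle's underside, 45 mm behind the blade, a good place to grip; x points to the blade tip, z up.
- turner_tip (a point): Middle of the blade's front edge, 2 mm above its underside, 145 mm ahead of the turner's origin (blade from 45 to 145 mm ahead, centre of mass about 35 mm ahead, handle end 135 mm behind).
- mug: Loose bystander, leave it alone: turquoise enamel mug, 84 mm across, 100 mm high, with wooden spoons standing in it to 250 mm. Origin: centre of its underside.
- grinder: Loose bystander, leave it alone: glass salt grinder, 54 mm across, 136 mm high. Origin: centre of its underside.
- tin_a: Loose bystander, leave it alone: round aluminium tin with lid, 67 mm across, 54 mm high, standing on the shelf's deck. Origin: centre of its underside.
- tin_b: Loose bystander, leave it alone: a tin like the other, on the worktop near the centre line. Origin: centre of its underside.
- bowl: Loose bystander, leave it alone: white bowl, 120 mm across, 50 mm high. Origin: centre of its underside.
- jar: Loose bystander, leave it alone: glass jar with steel cap, 72 mm across, 110 mm high. Origin: centre of its underside.
- timer: Loose bystander, leave it alone: white round kitchen timer, 60 mm across, 46 mm high, in front near the centre line. Origin: centre of its underside.
Mind the look-alikes: they are no part of the job. Leave any pink look-alike of the shelf alone.

How it is judged:
On the way, in this order (a step that is already met when the one before it is completed fails the run):
1. the turner lies fully home in the shelf's slot, let go, with the lid still shut (x of turner_tip in the frame of shelf between 0.02 and 0.04 m and y of turner_tip in the frame of shelf between -0.05 and 0.05 m and z of turner_tip in the frame of shelf between 0.037 and 0.059 m and angle between the x axis of turner and the x axis of shelf, either way round below 0.4 rad and contact force between each of the arm, the fingers and turner below 0.1 N and value of joint lid below 0.3 rad), for 0.2 s.
2. the robot holds the lid at 45 degrees (within 7) (value of joint lid between 0.66 and 0.91 rad and contact force between any of the fingers, the arm and box above 0.5 N), for 0.3 s.
At the end, for the whole second after the job is handed in: The lid stands at 38 to 52 degrees (45 +- 7), still, carried by the robot alone, which touches it with over 0.5 N; the turner lies untouched and at rest in the slot, tip at most 15 mm from the back stop, and none of the bystanders has been shifted (all of step 2 and x of turner_tip in the frame of shelf between 0.02 and 0.04 m and y of turner_tip in the frame of shelf between -0.05 and 0.05 m and z of turner_tip in the frame of shelf between 0.037 and 0.059 m and angle between the x axis of turner and the x axis of shelf, either way round below 0.4 rad and contact force between each of the arm, the fingers and turner below 0.1 N and velocity of joint lid between -0.06 and 0.06 rad/s and contact force between each of turner, mug, grinder, tin_a, tin_b, bowl, jar, timer and box below 0.1 N and linear speed of turner below 0.02 m/s); the arm keeps its last pose, push and grip.
It fails at once if a bystander (mug, grinder, tin, bowl, jar or timer) is shifted by more than 30 mm (distance of any of mug, grinder, tin_a, tin_b, bowl, jar, timer from where it was at the start of the episode above 0.03 m).
It also fails if it takes over 64 s, if anything falls off the work surface, if the arm or the gripper's body presses on something with over 40 N, if the wrist force passes 120 N, or if a joint passes its speed limit or range.

### The arm

A 6-joint arm with a two-finger parallel gripper is mounted at the origin on the work surface. World frame = base frame: x ahead of the robot, y to its left, z up, the work surface at z = 0. Lengths are in m, angles in rad, forces in N, time in s.
With the tool pointing down it reaches from about 0.35 to 0.775 m from the base axis. Payload 5.5 kg.
Tool frame: the origin (TCP) lies at the very end of the fingers, on their centre line; the grasp point (between the pads) lies 19 mm behind it; z points along the fingers, y is the direction in which the jaws open and shut (so a half turn about z gives the same grasp; the last joint's range is limited). The gripper opens to 85 mm and grips with 20 to 120 N. Pads are 22 mm wide; open, the fingers measure 114 mm over their backs; the gripper's body (76 mm by 85 mm) begins 54 mm behind the grasp point. The pads swing forward as they close: fully open they stand 13 mm farther back than shut.
Start: joints at [1.103, 0.313, 0.046, 1.304, 0, 1.431], TCP at [0.185, 0.544, 0.231] pointing down, gripper open.
Joint ranges: [-2.76, 2.76], [-0.86, 1.69], [-1.03, 1.26], [-2.2, 2.34], [-1.47, 1.5], [-3.14, 3.14]. Speed limits (rad/s): [2.57, 2.57, 3.14, 3.14, 3.14, 3.14].

### API

Orientations are given as a unit quaternion [w, x, y, z].
In Python, from workcell import get_state, read_camera, hand_in, find_in, silhouettes gives the robot as it stands. The module is installed in compiled form; this text tells all that it offers.
- The arm moves only by the tool send_rows, never from a script. Its argument "deltas" is a list that holds one entry, the list of rows, each a list of 6 numbers: the shift along the world's x, y, z in cm, then the turn, a rotation vector about the world's x, y, z in degrees. In form: [[[dx, dy, dz, wx, wy, wz], ...]]. A call has 1 to 12 rows; each row is the pose to reach, as a shift and turn from the pose commanded when the call began; what a row does not reach only later rows make up. A row lasts 1/10 s, in which the tool goes at most 50 mm and 8.59 degrees, less where a joint would pass 70% of its speed; a pose out of reach is approached as far as the arm can. A call with a gripper value outside its range is refused whole. "jaw" is the opening, from -1 (shut) to 1 (fully open), so that 0 is half open, set as the call begins (left out, the last holds). The fingers move at their own pace and stop on an object; "force" is the grip in N (left out, the last holds). Time passes only in rows, so rows that repeat a pose let the fingers close. It gives the time, the measured TCP pose, the force and the opening at its end, in the units of the state.
- get_state(): the state, without advancing time (a new reading comes with each control period).
- read_camera(name): name is "side" or "top" or "wrist"; returns a dict with "img" (480x640x3 uint8, red, green, blue), "z_map" (480x640 float32, m along the optical axis (not along the pixel's ray), 0 where there is no reading), "vfov" (degrees; the focal length in pixels is half the picture's height over the tangent of half this angle, whatever the lens; pixels are square), "cx", "cy" (the principal point, pixels), "R" (3x3) and "t" (3): a world point X has camera coordinates R X + t; the wrist camera has in their place "hand_eye" (4x4, takes a point from camera to tool coordinates, whose origin is the TCP and whose axes are the flange's). Camera axes: x right, y down, z forward; pixel columns grow to the right and rows downward; lengths in m; the calibration is good to about 2 mm. A picture is of the moment at which its call begins: read the wrist's pose just before it.
- hand_in(): hands the job in, once; it reports no verdict.
Trained networks look in a picture, given as the dict that the camera call returned (one of the last four; its "shot" number tells which), for a name from the list of things; names that differ only in an ending like _2 or _b are one class to them, and where a whole thing is asked for, a point or a joint stands for the part that bears it (a point fixed in the world has none). Each returns a list of dicts, best first, with "conf" (0 to 1); they miss things now and then, are a little off and sometimes report something else, mostly with a low value. They report only what shows in the picture. A call takes as long as a camera call. They do not tell look-alikes from the thing itself.
- find_in(picture, thing): "box" ([centre column, centre row, width, height] in pixels, round what is visible of it).
- silhouettes(picture, thing): "mask" (480x640 bool, what is visible of it) and "box" ([centre column, centre row, width, height] in pixels, round what is visible of it).
The state is a dict: "clock": time; "joint_pos": joint angles; "qvel": joint speeds; "tau": joint torques, N m; "tcp_pos": TCP position; "orientation": TCP orientation; "wrist_force": force on the tool from outside, world axes, zero at the start; "ft_torque": the same for the moment, N m; "finger_gap": finger opening in m.
Only numpy, scipy, OpenCV 4.12 (cv2) and the standard library are available. Lean on these libraries where they do the work, as an engineer would, in place of code of your own. Each camera call takes 0.05 s, during which the arm holds its last target.

## Working session

There is one attempt and no reset: what is moved stays moved. The work goes in short steps, Python scripts to look and compute and a tool call to move; the robot and the scene stay as the last step left them, time stands still between calls to the robot, and variables do not carry over. Pictures are saved under pics/ and viewed, and the job is handed in when it is done.

Besides the shell and the picture viewer there is one more tool, called after ">>>" as a command line: name --argument value ..., lists and objects as JSON in quotes. send_rows: Moves the arm, as the interface text tells. Its arguments: {"type":"object","properties":{"deltas":{"type":"array","items":{"type":"array","items":{"type":"array","items":{"type":"number"}}}},"jaw":{"type":"number"},"force":{"type":"number"}},"required":["deltas"]}

```bash
mkdir -p pics; ls; cat > h.py <<'E'
import numpy as np, cv2
from workcell import *
def cam(n):
    p=read_camera(n); p['f']=240/np.tan(np.radians(p['vfov'])/2); return p
def save(p,n): cv2.imwrite('pics/'+n+'.png',p['img'][:,:,::-1])
def cloud(p):
    v,u=np.mgrid[0:480,0:640]; z=p['z_map'].astype(float)
    c=np.stack([(u-p['cx'])/p['f']*z,(v-p['cy'])/p['f']*z,z],-1)
    w=(c-p['t'])@p['R']   # R^T (c-t)
    w[z==0]=np.nan
    return w
E
python3 - <<'E'
from h import *
print(get_state())
for n in ['side','top','wrist']:
    p=cam(n); save(p,n+'0'); print(n,{k:v for k,v in p.items() if k not in('img','z_map')})
E
```

```text
pics
{'clock': 0.0, 'joint_pos': array([1.10340689e+00, 3.13982581e-01, 4.50006425e-02, 1.30355477e+00,
       2.56207883e-05, 1.43119867e+00]), 'qvel': array([-1.49799737e-05,  1.88168361e-03,  8.79015546e-04, -1.80231125e-03,
        1.71907525e-03,  1.63411937e-03]), 'tau': array([ 3.20195822e-04, -4.80626285e+01,  2.98532814e+01,  1.93660503e-02,
       -2.32740840e-04, -6.23773715e-06]), 'tcp_pos': array([0.18490537, 0.54395199, 0.23042783]), 'orientation': array([-2.72286437e-04,  1.63163064e-01,  9.86598732e-01, -8.26592596e-04]), 'wrist_force': array([ 0.10660117, -0.38369873, -0.54261493]), 'ft_torque': array([ 0.00644873, -0.03206066,  0.04970855]), 'finger_gap': 0.08542487309510743}
side {'vfov': 50.4922869115842, 'cx': 327.94535743086306, 'cy': 238.17976055206503, 'R': array([[ 0.97234676, -0.23303904, -0.01531622],
       [-0.16291249, -0.62983206, -0.75945447],
       [ 0.16733589,  0.7409483 , -0.65038013]]), 't': array([-0.52107592,  0.13730856,  1.31917431]), 'shot': 1, 'f': np.float64(508.9616050880158)}
top {'vfov': 53.24855401359601, 'cx': 326.0665093965095, 'cy': 235.1230942851406, 'R': array([[-0.02050486, -0.9994141 , -0.02740466],
       [-0.98126543,  0.0253694 , -0.19098309],
       [ 0.19156643,  0.02297517, -0.9812107 ]]), 't': array([0.00583666, 0.53966927, 1.1487833 ]), 'shot': 2, 'f': np.float64(478.7621358072094)}
wrist {'vfov': 60.582007590477055, 'cx': 316.53686454966606, 'cy': 243.61659535762308, 'hand_eye': array([[-8.87086959e-04, -9.52093846e-01, -3.05804710e-01,
         7.75098865e-02],
       [ 9.99996514e-01, -8.40363162e-05, -2.63917912e-03,
        -8.88234526e-04],
       [ 2.48704750e-03, -3.05805985e-01,  9.52090602e-01,
        -1.43650258e-01],
       [ 0.00000000e+00,  0.00000000e+00,  0.00000000e+00,
         1.00000000e+00]]), 'shot': 3, 'f': np.float64(410.8588559425948)}
```

View pics/top0.png

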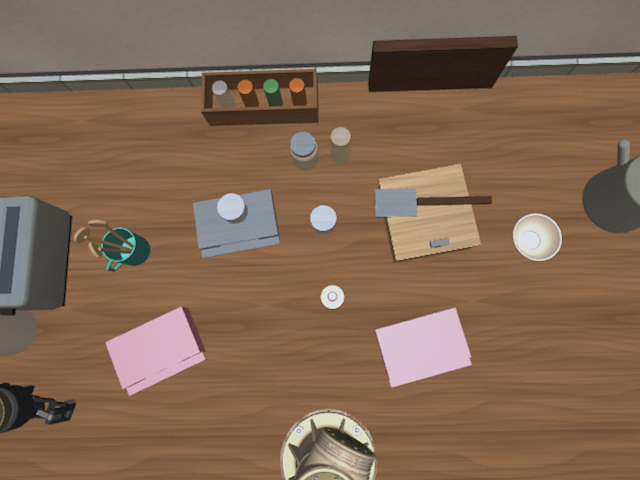

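View pics/side0.png

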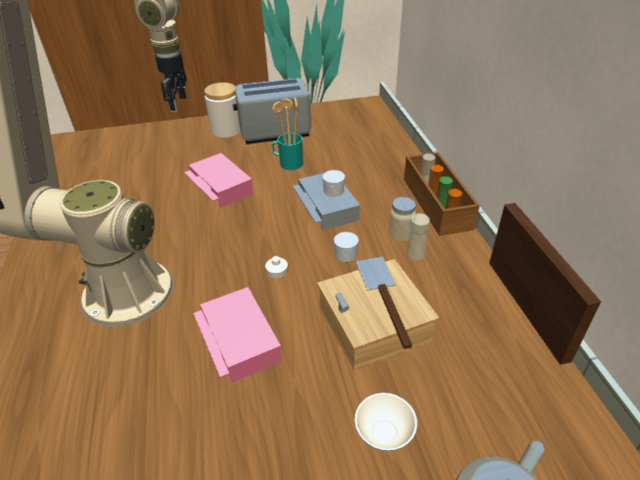

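The top picture shows the box with the turner on its lid at (432,212) (bar at (439,243)). There are three shelf-shaped things: a grey one with a tin on it at (237,222), and pink ones at (155,350) and (423,347). The grey one is the galvanized shelf. Next I'll take measurements and confirm with a crop.

```bash
cat >> h.py <<'E'
def rect(pts):
    r=cv2.minAreaRect(pts.astype(np.float32)*1000); return r
E
python3 - <<'E'
from h import *
p=cam('top'); W=cloud(p)
cv2.imwrite('pics/crop1.png',cv2.resize(p['img'][110:320,60:580,::-1],None,fx=1.5,fy=1.5,interpolation=cv2.INTER_CUBIC))
def sel(u0,u1,v0,v1,z0,z1):
    m=np.zeros((480,640),bool); m[v0:v1,u0:u1]=True
    with np.errstate(invalid='ignore'): m&=(W[...,2]>z0)&(W[...,2]<z1)
    return m
for nm,a in dict(deck=(185,290,180,265,.05,.07),lip=(185,290,225,265,.033,.05),lid=(370,500,155,270,.08,.097),handlebar=(420,460,230,255,.105,.14),
   tl=(370,500,180,225,.098,.11)).items():
    m=sel(*a); q=W[m]
    if len(q)<5: print(nm,len(q)); continue
    print(nm,len(q),np.median(q,0).round(4),rect(q[:,:2]),np.percentile(q[:,2],[5,50,95]).round(4))
for n in ['turner','tin','tin_a','mug','grinder','bowl','jar','timer','lid_bar','shelf','box']:
    try:
        for s in silhouettes(p,n):
            if s['conf']>.3:
                q=W[s['mask']]; q=q[~np.isnan(q[:,0])]
                print(n,round(s['conf'],2),np.round(s['box']),np.median(q,0).round(3), [np.round(x,1) for x in rect(q[:,:2])], np.percentile(q[:,2],[2,98]).round(3))
    except Exception as e: print(n,e)
E
```

```text
deck 3063 [0.5748 0.2125 0.0595] ((586.8435668945312, 222.61166381835938), (121.76782989501953, 201.3468780517578), 8.985189437866211) [0.0556 0.0595 0.0635]
lip 722 [0.5186 0.2121 0.0398] ((518.1473388671875, 209.81558227539062), (45.24471664428711, 204.40594482421875), 16.484481811523438) [0.0356 0.0398 0.044 ]
lid 6711 [ 0.5793 -0.252   0.0901] ((587.2802124023438, -268.7640380859375), (208.93849182128906, 277.46929931640625), 9.252275466918945) [0.0861 0.0901 0.0948]
handlebar 133 [ 0.5004 -0.2728  0.1237] ((501.7196350097656, -273.21295166015625), (16.45416259765625, 44.27323913574219), 7.087979793548584) [0.1183 0.1237 0.128 ]
tl 596 [ 0.6071 -0.3148  0.1032] ((607.5072631835938, -270.436767578125), (67.04508209228516, 280.1003112792969), 0.595481812953949) [0.0989 0.1032 0.1069]
turner 0.65 [435. 202. 115.  27.] [ 0.607 -0.205  0.095] [array([ 604.7, -269.3]), array([276.8,  70.9]), np.float64(87.8)] [0.09  0.107]
tin 0.73 [324. 220.  29.  30.] [ 0.58  -0.     0.053] [array([5.831e+02, 3.000e-01]), array([60.9, 65.4]), np.float64(88.6)] [0.017 0.058]
tin 0.67 [233. 210.  32.  
[... 1544 characters left out ...]
, np.float64(9.5)] [0.085 0.121]
lid_bar 0.54 [333. 297.  25.  29.] [ 0.386 -0.02   0.026] [array([387.3, -19.3]), array([58.9, 57.2]), np.float64(17.0)] [0.007 0.046]
shelf 0.85 [238. 226.  88.  68.] [0.563 0.21  0.059] [array([576.4, 220.6]), array([141.1, 200.8]), np.float64(9.1)] [0.036 0.064]
shelf 0.79 [157. 352.  98.  86.] [0.267 0.408 0.059] [array([265.2, 427.9]), array([152.1, 229.9]), np.float64(24.3)] [0.015 0.064]
shelf 0.7 [423. 347.  97.  80.] [ 0.262 -0.233  0.059] [array([ 262.4, -238.6]), array([140. , 210.8]), np.float64(14.1)] [0.037 0.064]
box 0.92 [430. 216.  98. 104.] [ 0.559 -0.267  0.09 ] [array([ 601.5, -272.5]), array([235.8, 238.7]), np.float64(9.3)] [0.014 0.119]
```

View pics/crop1.png

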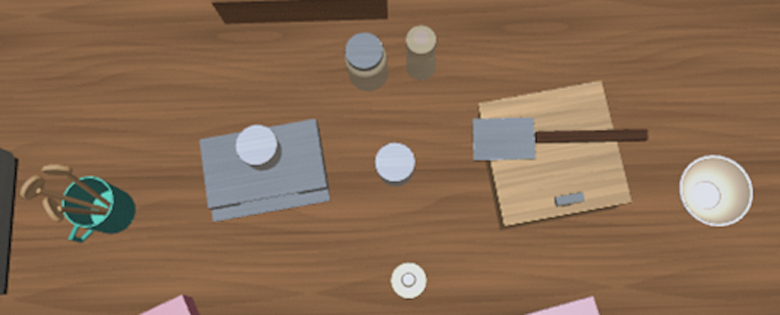

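The crop confirms it: the grey shelf with the tin on its deck is the one meant, and both pink ones are decoys. Next, a fine fit of the turner, bar and shelf, using the side camera as well.

```bash
python3 - <<'E'
from h import *
import warnings; warnings.filterwarnings('ignore')
def inb(W,x0,x1,y0,y1,z0,z1): 
    q=W.reshape(-1,3); q=q[~np.isnan(q[:,0])]
    return q[(q[:,0]>x0)&(q[:,0]<x1)&(q[:,1]>y0)&(q[:,1]<y1)&(q[:,2]>z0)&(q[:,2]<z1)]
for n in ['top','side']:
    p=cam(n); W=cloud(p); print(n)
    # turner by silhouette + dark color for handle
    for s in silhouettes(p,'turner')[:2]:
        m=s['mask']; img=p['img'].astype(int); dark=m&(img.sum(-1)<230)
        q=W[dark]; q=q[~np.isnan(q[:,0])]
        q=q[(abs(q[:,2]-.1)<.01)]
        if len(q)<10: print('few',len(q)); continue
        c=q.mean(0); l=cv2.fitLine(q[:,:2].astype(np.float32),cv2.DIST_HUBER,0,.01,.01).ravel()
        d=l[:2]*np.sign(l[1]); t=(q[:,:2]-l[2:])@d
        ends=[l[2:]+d*k for k in np.percentile(t,[1,99])]
        print(s['conf'],'yaw',np.degrees(np.arctan2(d[1],d[0])),'ends',ends)
        b=W[m&(img.sum(-1)>300)]; b=b[~np.isnan(b[:,0])]; b=b[abs(b[:,2]-.094)<.007]
        print('blade',rect(b[:,:2]))
    q=inb(W,.46,.54,-.32,-.23,.107,.135); print('bar',len(q),rect(q[:,:2]),np.percentile(q[:,2],[50,90,97]))
    q=inb(W,.45,.72,.08,.36,.052,.068); print('deck',rect(q[:,:2]))
    q=inb(W,.45,.56,.08,.36,.035,.046); print('lip',rect(q[:,:2]))
    q=inb(W,.45,.75,-.40,-.12,.08,.093); print('lid',rect(q[:,:2]))
E
```

```text
top
0.95 yaw 89.77926 ends [array([ 0.60634245, -0.40475884]), array([ 0.60701486, -0.23022269])]
blade ((607.1836547851562, -243.6898651123047), (228.52969360351562, 69.85113525390625), 88.44055938720703)
few 0
bar 133 ((501.98980712890625, -273.3160400390625), (15.952199935913086, 43.986148834228516), 9.694750785827637) [0.1241422  0.1270345  0.12809948]
deck ((586.3329467773438, 222.6252899169922), (122.04419708251953, 201.22727966308594), 8.849312782287598)
lip ((521.66259765625, 211.78048706054688), (31.03645896911621, 199.7318878173828), 9.444798469543457)
lid ((586.066162109375, -261.9339599609375), (208.8237762451172, 263.11224365234375), 9.233705520629883)
side
0.55 yaw 89.53562 ends [array([ 0.60598624, -0.41176782]), array([ 0.60740863, -0.23627326])]
blade ((609.890869140625, -257.6342468261719), (72.74724578857422, 255.75619506835938), 0.5876836776733398)
bar 134 ((501.4088134765625, -276.6942138671875), (15.106339454650879, 44.785152435302734), 11.265031814575195) [0.12236402 0.1254931  0.12632351]
deck ((587.1246948242188, 218.14852905273438), (123.10346221923828, 208.45281982421875), 8.77022933959961)
lip ((519.396240234375, 209.7781219482422), (37.90133285522461, 206.75392150878906), 13.199713706970215)
lid ((586.3607177734375, -264.9372253417969), (209.59471130371094, 268.72503662109375), 9.11994457244873)
```

>>> send_rows --deltas '[[[2.5, -5, 2, 0, 0, 8], [5, -10, 2, 0, 0, 16], [7.5, -15, 2, 0, 0, 25], [10, -20, 2, 0, 0, 33], [12.5, -25, 2, 0, 0, 41], [15, -30, 2, 0, 0, 50], [17.5, -35, 2, 0, 0, 58], [20, -40, 2, 0, 0, 66], [22.5, -45, 2, 0, 0, 75], [25, -50, 2, 0, 0, 83], [27.5, -55, 2, 0, 0, 91], [30, -60, 2, 0, 0, 99]]]' --jaw 1

```text
clock: 2.15
tcp_pos: [0.4178, 0.0821, 0.2517]
orientation: [0.0, -0.569, 0.822, -0.0]
wrist_force: [1.1, 0.6, -0.2]
finger_gap: 0.0857
```

>>> send_rows --deltas '[[[0, 0, 0, 0, 0, 0], [0, 0, 0, 0, 0, 0]]]'

```text
clock: 2.35
tcp_pos: [0.4175, 0.0829, 0.2513]
orientation: [-0.0, -0.566, 0.825, 0.0]
wrist_force: [-0.6, 0.5, 0.0]
finger_gap: 0.0851
```

>>> send_rows --deltas '[[[1.6, -3, 0, 0, 0, 2], [3.2, -6, 0, 0, 0, 4], [4.8, -9, 0, 0, 0, 6], [6.4, -12, 0, 0, 0, 8], [8, -15, 0, 0, 0, 10], [9.6, -18, 0, 0, 0, 12], [11.2, -21, 0, 0, 0, 14], [12.8, -24, 0, 0, 0, 16], [14.4, -27, 0, 0, 0, 18], [16, -30, 0, 0, 0, 20], [17.6, -33, 0, 0, 0, 20.6], [19, -36, 0, 0, 0, 20.6]]]'

```text
clock: 3.55
tcp_pos: [0.6086, -0.2752, 0.2513]
orientation: [0.0, -0.706, 0.708, 0.0]
wrist_force: [0.9, 0.1, -0.2]
finger_gap: 0.0854
```

```bash
cat >> h.py <<'E'
from scipy.spatial.transform import Rotation as Ro
def wcloud():
    s=get_state(); p=cam('wrist'); q=s['orientation']; R=Ro.from_quat([q[1],q[2],q[3],q[0]]).as_matrix()
    T=np.eye(4);T[:3,:3]=R;T[:3,3]=s['tcp_pos']; M=T@p['hand_eye']
    p['R']=M[:3,:3].T; p['t']=-M[:3,:3].T@M[:3,3]
    return s,p,cloud(p)
def yaw(s):
    q=s['orientation']; R=Ro.from_quat([q[1],q[2],q[3],q[0]]).as_matrix(); return np.degrees(np.arctan2(R[1,1],R[0,1])), R[:,2]
E
python3 - <<'E'
from h import *
s,p,W=wcloud(); print(s['tcp_pos'],s['joint_pos'],yaw(s)); save(p,'wrist1')
m=(p['img'].astype(int).sum(-1)<230)&(abs(W[...,2]-.1)<.015)&(abs(W[...,0]-.607)<.05)
q=W[m]; l=cv2.fitLine(q[:,:2].astype(np.float32),cv2.DIST_HUBER,0,.01,.01).ravel(); d=l[:2]*np.sign(l[1])
t=(q[:,:2]-l[2:])@d
print(len(q),np.degrees(np.arctan2(d[1],d[0])),[l[2:]+d*k for k in np.percentile(t,[1,99])],np.median(q,0))
m=(abs(W[...,2]-.122)<.012)&(abs(W[...,0]-.502)<.04)&(abs(W[...,1]+.275)<.05);q=W[m];
if len(q)>5: print('bar',len(q),rect(q[:,:2]),np.percentile(q[:,2],90))
E
```

```text
[ 0.60857894 -0.27519073  0.25134262] [-5.44894837e-01  5.03198960e-01  3.79412918e-01  1.44742632e+00
  3.51424927e-04 -2.11239621e+00] (np.float64(179.811211229278), array([-1.73636036e-04,  5.16177221e-04, -9.99999852e-01]))
5851 89.43616 [array([ 0.60868677, -0.40924979]), array([ 0.61035725, -0.23950536])] [ 0.6094138  -0.3367485   0.10491306]
bar 1548 ((502.8172302246094, -274.9922790527344), (15.642208099365234, 44.72649383544922), 9.399382591247559) 0.1269848780899529
```

View pics/wrist1.png

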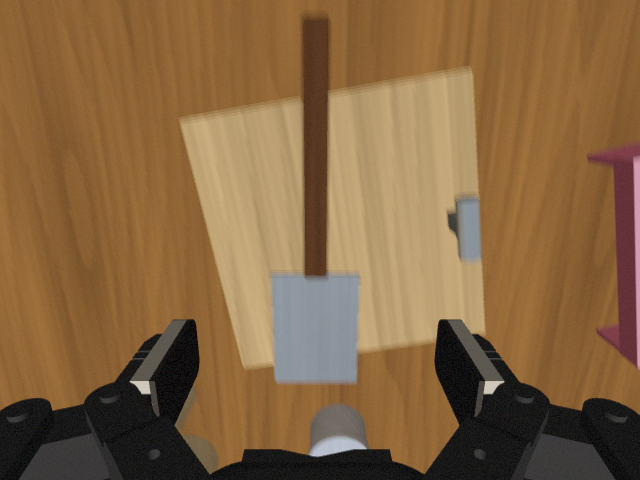

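The wrist picture shows the turner with its blade at (315,328) and its handle between the open fingers, and the bar at (466,228). The fits agree to within about 3 mm, so I'll descend and grip.

>>> send_rows --deltas '[[[0, -0.1, -3, 0, 0, -0.2], [0, -0.1, -6, 0, 0, -0.2], [0, -0.1, -9, 0, 0, -0.2], [0, -0.1, -11, 0, 0, -0.2], [0, -0.1, -13, 0, 0, -0.2], [0, -0.1, -14.5, 0, 0, -0.2], [0, -0.1, -15.3, 0, 0, -0.2], [0, -0.1, -15.7, 0, 0, -0.2], [0, -0.1, -15.8, 0, 0, -0.2]]]'

```text
clock: 4.5
tcp_pos: [0.6077, -0.2764, 0.0935]
orientation: [0.0, -0.704, 0.71, 0.0]
wrist_force: [0.5, 0.5, -0.2]
finger_gap: 0.0851
```

>>> send_rows --deltas '[[[0, 0, 0, 0, 0, 0], [0, 0, 0, 0, 0, 0], [0, 0, 0, 0, 0, 0], [0, 0, 0, 0, 0, 0], [0, 0, 0, 0, 0, 0], [0, 0, 0, 0, 0, 0], [0, 0, 0, 0, 0, 0], [0, 0, 0, 0, 0, 0]]]' --jaw -1 --force 60

```text
clock: 5.3
tcp_pos: [0.6076, -0.2776, 0.094]
orientation: [0.0, -0.704, 0.71, -0.0]
wrist_force: [-0.1, -1.2, 4.9]
finger_gap: 0.0163
```

>>> send_rows --deltas '[[[0, 0, 1, 0, 0, 0], [0, 0, 3, 0, 0, 0], [0, 0, 6, 0, 0, 0], [0, 0, 9, 0, 0, 0], [0, 0, 12, 0, 0, 0], [0, 0, 14, 0, 0, 0]]]'

```text
clock: 5.9
tcp_pos: [0.6076, -0.2774, 0.2359]
orientation: [0.0, -0.704, 0.71, -0.001]
wrist_force: [0.7, 0.3, -0.8]
finger_gap: 0.0164
```

```bash
python3 - <<'E'
from h import *
s,p,W=wcloud(); print(s['tcp_pos'],s['finger_gap'],s['wrist_force'],yaw(s)); save(p,'wrist2'); save(cam('side'),'side2')
E
```

```text
[ 0.60763078 -0.27738229  0.2358998 ] 0.0164195887666079 [ 0.65728788  0.30136386 -0.76545693] (np.float64(179.52008655619454), array([ 1.48432366e-03, -8.64644662e-04, -9.99998525e-01]))
```

View pics/wrist2.png

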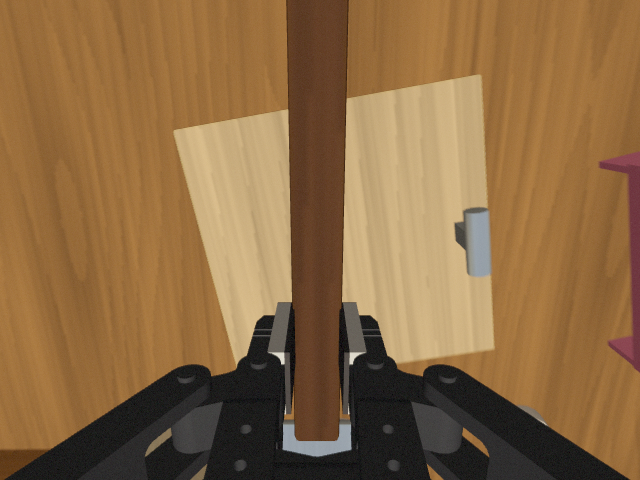

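View pics/side2.png

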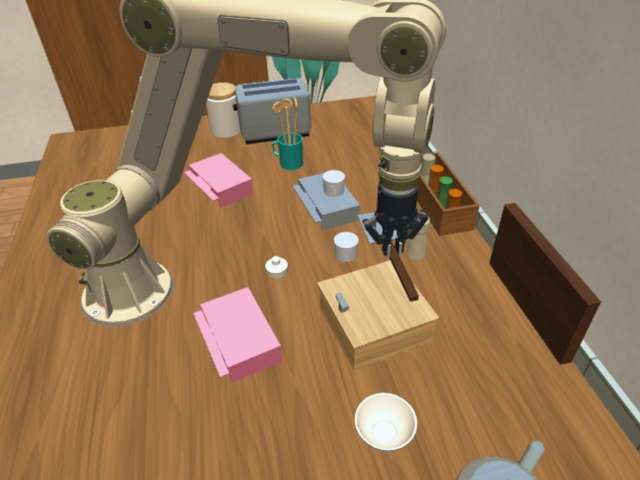

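The turner is held by its handle, centred between the pads. I'll carry it to a point in front of the shelf while turning it −80.5°.

>>> send_rows --deltas '[[[-1.6, 2.8, 0, 0, 0, -5], [-3.3, 5.8, 0, 0, 0, -10], [-5, 8.7, 0, 0, 0, -15], [-6.6, 11.6, 0, 0, 0, -20], [-8.2, 14.5, 0, 0, 0, -25], [-9.9, 17.3, 0, 0, 0, -30], [-11.5, 20.2, 0, 0, 0, -35], [-13.2, 23, 0, 0, 0, -40], [-14.8, 26, 0, 0, 0, -45], [-16.4, 28.8, 0, 0, 0, -50], [-18, 31.7, 0, 0, 0, -55], [-19.7, 34.6, 0, 0, 0, -60]]]'

```text
clock: 7.2
tcp_pos: [0.4086, 0.0697, 0.2319]
orientation: [-0.001, -0.253, 0.968, 0.0]
wrist_force: [0.3, 0.6, -0.7]
finger_gap: 0.0162
```

>>> send_rows --deltas '[[[-1.6, 2.8, 0, 0, 0, -5], [-3.3, 5.8, 0, 0, 0, -10], [-5, 8.7, 0, 0, 0, -15], [-6.6, 11.5, 0, 0, 0, -20.5], [-6.6, 11.5, 0, 0, 0, -20.5]]]'

```text
clock: 7.7
tcp_pos: [0.3413, 0.1856, 0.232]
orientation: [-0.002, -0.08, 0.997, 0.0]
wrist_force: [0.3, 0.7, -0.7]
finger_gap: 0.0161
```

```bash
cat >> h.py <<'E'
import warnings; warnings.filterwarnings('ignore')
def turner(n,zc=None):
    p=cam(n); W=cloud(p); ss=silhouettes(p,'turner')
    if not ss: print('none'); return p
    print([ (round(a['conf'],2),np.round(a['box'])) for a in ss[:3]])
    m=ss[0]['mask']; img=p['img'].astype(int)
    q=W[cv2.erode(m.astype(np.uint8),np.ones((2,2)))>0]; q=q[~np.isnan(q[:,0])]
    med=np.median(q,0); print('med',med.round(3))
    q=q[abs(q[:,2]-med[2])<.04]
    l=cv2.fitLine(q[:,:2].astype(np.float32),cv2.DIST_HUBER,0,.01,.01).ravel(); d=l[:2]*np.sign(l[0]); t=(q[:,:2]-l[2:])@d
    print('yaw',np.degrees(np.arctan2(d[1],d[0])),'ends',[ (l[2:]+d*k).round(4) for k in np.percentile(t,[.5,99.5])])
    for a,b in [(0,10),(10,30),(30,50),(50,70),(70,90),(90,100)]:
        lo,hi=np.percentile(t,[a,b]); k=(t>=lo)&(t<=hi); print(a,q[k].mean(0).round(4),k.sum())
    return p
E
python3 - <<'E'
from h import *
s=get_state(); print(s['tcp_pos'],yaw(s),s['joint_pos'].round(2))
save(turner('top'),'top3'); save(turner('side'),'side3')
E
```

```text
[0.34133672 0.185644   0.23198924] (np.float64(99.18252633062161), array([-3.27289019e-03,  2.57856670e-04, -9.99994611e-01])) [ 0.29 -0.05 -0.37  1.25  0.    0.13]
[(0.61, array([228., 313.,  36., 138.]))]
med [0.421 0.187 0.232]
yaw 9.318363 ends [array([0.215, 0.162]), array([0.4851, 0.2063])]
0 [0.2338 0.1659 0.2411] 196
10 [0.312  0.1766 0.2394] 391
30 [0.4079 0.1933 0.2309] 392
50 [0.4336 0.1984 0.231 ] 392
70 [0.4594 0.2025 0.2309] 391
90 [0.4789 0.2059 0.2309] 196
[(0.75, array([244., 159., 105.,  33.])), (0.15, array([346., 249.,  24.,  30.]))]
med [0.4   0.177 0.231]
yaw 9.520722 ends [array([0.2195, 0.1549]), array([0.4896, 0.2002])]
0 [0.2323 0.1593 0.2372] 86
10 [0.2797 0.1655 0.2368] 171
30 [0.3658 0.1783 0.235 ] 171
50 [0.4187 0.1881 0.2302] 171
70 [0.4543 0.1954 0.2298] 171
90 [0.4811 0.199  0.23  ] 86
```

View pics/top3.png

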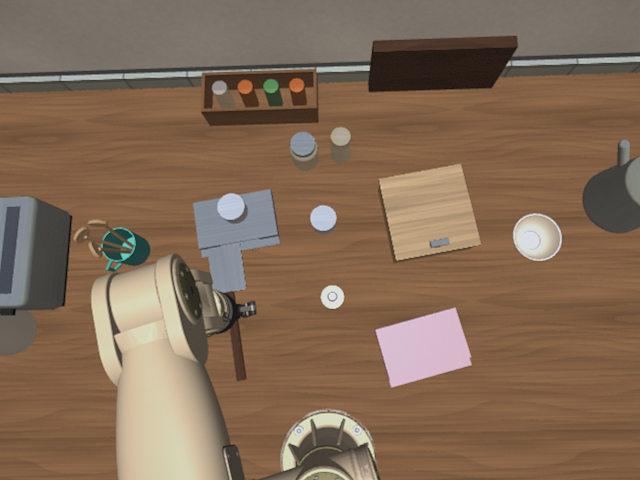

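View pics/side3.png

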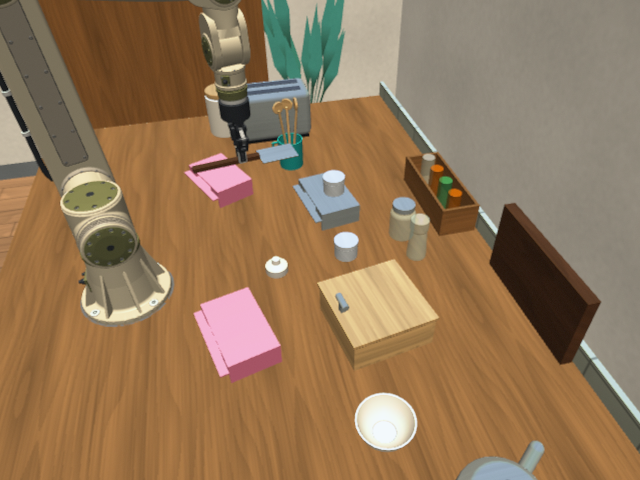

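The blade is level (top at 0.231 along its length), yaw is about 9.3°, and it is lined up with the slot to within 1 mm laterally. I'll lower it to slot height and check again.

>>> send_rows --deltas '[[[0, 0, -3, 0, 0, 0], [0, 0, -6, 0, 0, 0], [0, 0, -9, 0, 0, 0], [0, 0, -12, 0, 0, 0], [0, 0, -14, 0, 0, 0], [0, 0, -16, 0, 0, 0], [0, 0, -17.2, 0, 0, 0], [0, 0, -18, 0, 0, 0], [0, 0, -18.2, 0, 0, 0], [0, 0, -18.2, 0, 0, 0]]]'

```text
clock: 8.9
tcp_pos: [0.3447, 0.1833, 0.0514]
orientation: [-0.0, -0.078, 0.997, 0.0]
wrist_force: [0.1, 0.3, -1.3]
finger_gap: 0.0162
```

```bash
python3 - <<'E'
from h import *
s=get_state(); print(s['tcp_pos'],yaw(s),s['joint_pos'].round(2))
p=turner('top'); W=cloud(p)
q=W.reshape(-1,3); k=(abs(q[:,2]-.04)<.006)&(q[:,0]>.49)&(q[:,0]<.535)&(q[:,1]>.12)&(q[:,1]<.31);print('lip',np.median(q[k],0))
p=turner('side'); save(p,'side4')
cv2.imwrite('pics/side4c.png',cv2.resize(p['img'][120:250,170:390,::-1],None,fx=3.5,fy=3.5,interpolation=cv2.INTER_CUBIC))
W=cloud(p)
q=W.reshape(-1,3); k=(abs(q[:,2]-.04)<.006)&(q[:,0]>.49)&(q[:,0]<.535)&(q[:,1]>.12)&(q[:,1]<.31);print('lip',np.median(q[k],0))
E
```

```text
[0.34465801 0.18330166 0.05135292] (np.float64(98.96304204171973), array([-2.15169153e-04,  1.84906465e-05, -9.99999977e-01])) [ 0.28  0.11 -0.69  0.77  0.    0.13]
[(0.75, array([247., 312.,  31., 108.])), (0.44, array([308., 153.,  30.,  39.]))]
med [0.432 0.184 0.052]
yaw 8.777528 ends [array([0.225 , 0.1601]), array([0.4873, 0.2006])]
0 [0.2463 0.1651 0.0607] 119
10 [0.3376 0.1763 0.0569] 236
30 [0.4195 0.1847 0.0508] 236
50 [0.4434 0.1968 0.0507] 236
70 [0.4654 0.1994 0.0506] 236
90 [0.4823 0.2007 0.0503] 119
lip [0.51708608 0.22038877 0.03946995]
[(0.77, array([254., 213.,  95.,  33.]))]
med [0.414 0.177 0.051]
yaw 9.239225 ends [array([0.2242, 0.1554]), array([0.489 , 0.1984])]
0 [0.2401 0.1582 0.0568] 68
10 [0.2925 0.1668 0.0559] 136
30 [0.3922 0.1811 0.0524] 135
50 [0.4288 0.1891 0.0495] 135
70 [0.4585 0.1947 0.0498] 136
90 [0.4816 0.1963 0.0498] 68
lip [0.51861661 0.21926434 0.03818883]
```

View pics/side4c.png

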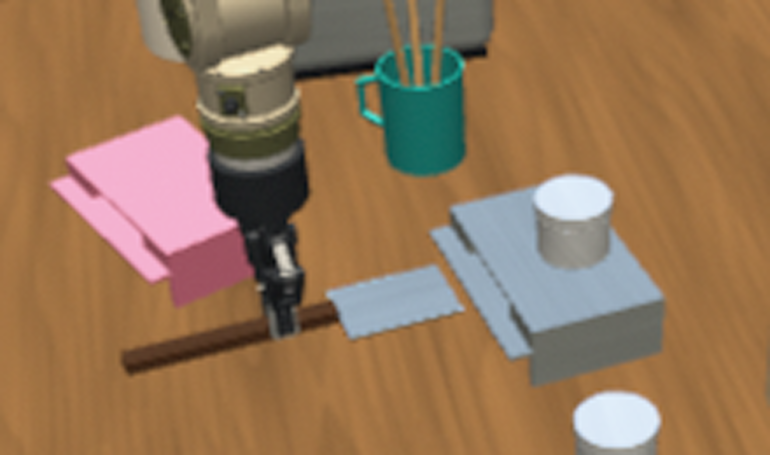

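The side crop shows the blade in front of the lip, level and in line. Its underside is about 46 mm up, and the slot runs from 40 to 56 mm. I'll insert about 120 mm, with 1.5 mm down and 3 mm to the left.

>>> send_rows --deltas '[[[0, 0.3, -0.15, 0, 0, 0], [1.4, 0.5, -0.15, 0, 0, 0], [2.8, 0.7, -0.15, 0, 0, 0], [4, 0.9, -0.15, 0, 0, 0], [5.2, 1.1, -0.15, 0, 0, 0], [6.4, 1.3, -0.15, 0, 0, 0], [7.6, 1.5, -0.15, 0, 0, 0], [8.8, 1.7, -0.15, 0, 0, 0], [10, 1.9, -0.15, 0, 0, 0], [11, 2.05, -0.15, 0, 0, 0], [11.8, 2.2, -0.15, 0, 0, 0]]]'

```text
clock: 10.2
tcp_pos: [0.4634, 0.2058, 0.0498]
orientation: [0.0, -0.079, 0.997, 0.0]
wrist_force: [-0.3, 0.3, -1.9]
finger_gap: 0.0158
```

```bash
python3 - <<'E'
from h import *
s=get_state(); print(s['tcp_pos'],s['wrist_force'])
p=turner('side'); 
cv2.imwrite('pics/side5c.png',cv2.resize(p['img'][120:250,170:390,::-1],None,fx=3.5,fy=3.5,interpolation=cv2.INTER_CUBIC))
E
```

```text
[0.46336874 0.20580746 0.0498384 ] [-0.33337292  0.26961043 -1.86906718]
[(0.67, array([280., 205.,  69.,  28.]))]
med [0.432 0.191 0.054]
yaw 8.837248 ends [array([0.3391, 0.1777]), array([0.5296, 0.2073])]
0 [0.3479 0.1784 0.0549] 32
10 [0.3769 0.1834 0.0544] 63
30 [0.4144 0.1895 0.0546] 63
50 [0.4572 0.1961 0.0544] 63
70 [0.5094 0.2049 0.0517] 63
90 [0.5256 0.206  0.0473] 32
```

View pics/side5c.png

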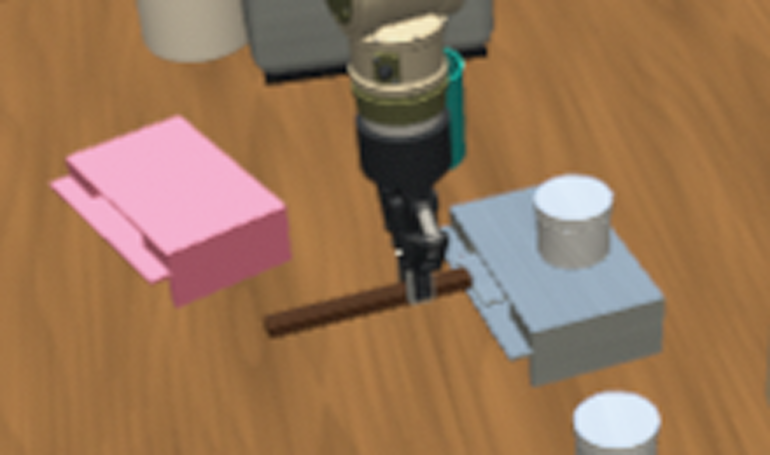

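>>> send_rows --deltas '[[[0.3, 0.05, -0.1, 0, 0, 0], [0.6, 0.1, -0.15, 0, 0, 0], [0.9, 0.14, -0.2, 0, 0, 0], [1.1, 0.17, -0.25, 0, 0, 0], [1.2, 0.19, -0.25, 0, 0, 0], [1.3, 0.2, -0.25, 0, 0, 0]]]'

```text
clock: 10.9
tcp_pos: [0.4742, 0.2075, 0.047]
orientation: [-0.001, -0.079, 0.997, -0.0]
wrist_force: [-4.1, 0.3, -0.9]
finger_gap: 0.0163
```

>>> send_rows --deltas '[[[0.1, 0.016, 0, 0, 0, 0], [0.2, 0.03, 0, 0, 0, 0], [0.3, 0.05, 0, 0, 0, 0]]]'

```text
clock: 11.2
tcp_pos: [0.4742, 0.2075, 0.0462]
orientation: [-0.004, -0.079, 0.997, -0.0]
wrist_force: [-10.2, -1.5, 0.0]
finger_gap: 0.0165
```

>>> send_rows --deltas '[[[-0.1, 0, -0.1, 0, 0, 0], [-0.2, -0.02, -0.2, 0, 0, 0], [-0.2, -0.02, -0.3, 0, 0, 0], [-0.2, -0.02, -0.3, 0, 0, 0]]]'

```text
clock: 11.6
tcp_pos: [0.4741, 0.2076, 0.0439]
orientation: [-0.002, -0.079, 0.997, -0.0]
wrist_force: [-7.0, -1.8, 2.5]
finger_gap: 0.0158
```

>>> send_rows --deltas '[[[0, 0, 0, 0, 0, 0], [0, 0, 0, 0, 0, 0], [0, 0, 0, 0, 0, 0], [0, 0, 0, 0, 0, 0], [0, 0, 0, 0, 0, 0]]]' --jaw 0.2

```text
clock: 12.1
tcp_pos: [0.4767, 0.208, 0.0445]
orientation: [0.0, -0.079, 0.997, 0.0]
wrist_force: [0.2, 0.3, -0.2]
finger_gap: 0.051
```

```bash
python3 - <<'E'
from h import *
s=get_state(); print(s['tcp_pos'],s['wrist_force'],s['finger_gap'])
p=turner('side'); 
cv2.imwrite('pics/side6c.png',cv2.resize(p['img'][120:250,170:390,::-1],None,fx=3.5,fy=3.5,interpolation=cv2.INTER_CUBIC))
E
```

```text
[0.47673666 0.20802159 0.04451401] [ 0.1682702   0.25308618 -0.18321121] 0.05104174294636819
[(0.96, array([284., 208.,  68.,  22.]))]
med [0.404 0.189 0.049]
yaw 8.407991 ends [array([0.3497, 0.18  ]), array([0.5301, 0.2066])]
0 [0.356  0.1801 0.0484] 24
10 [0.3721 0.1838 0.0486] 46
30 [0.3933 0.1875 0.0477] 46
50 [0.4161 0.1899 0.0485] 46
70 [0.4541 0.1947 0.0487] 46
90 [0.5237 0.2055 0.0452] 24
```

View pics/side6c.png

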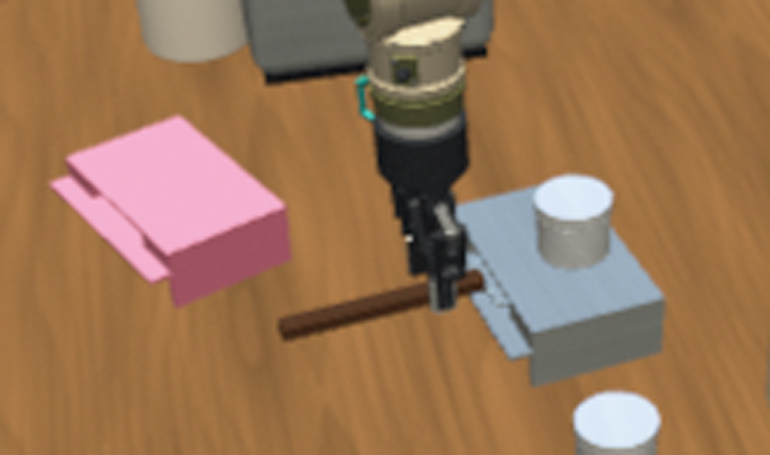

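Released, and the handle lies level. I'll lift straight up and check that it is home from above.

>>> send_rows --deltas '[[[0, 0, 1, 0, 0, 0], [0, 0, 3, 0, 0, 0], [0, 0, 6, 0, 0, 0], [0, 0, 10, 0, 0, 0], [0, 0, 14, 0, 0, 0], [0, 0, 18, 0, 0, 0], [0, 0, 19, 0, 0, 0]]]'

```text
clock: 12.9
tcp_pos: [0.4785, 0.2086, 0.2401]
orientation: [0.004, -0.079, 0.997, 0.001]
wrist_force: [-0.9, 0.2, -0.6]
finger_gap: 0.0513
```

```bash
python3 - <<'E'
from h import *
s,p,W=wcloud(); print(s['tcp_pos'],yaw(s)); save(p,'wrist7')
img=p['img'].astype(int)
C=np.array([.5867,.221]);a=np.radians(9);R=np.array([[np.cos(a),np.sin(a)],[-np.sin(a),np.cos(a)]])
S=(W[...,:2]-C)@R.T
dark=(img.sum(-1)<230)&(abs(W[...,2]-.052)<.015)&(abs(S[...,1])<.05)&(S[...,0]<-.05)
q=S[dark]; print('handle',len(q),np.percentile(q[:,0],[.5,1,50,99,99.5]),np.median(q[:,1]),W[dark][:,2].mean())
for lo,hi in [(-.25,-.2),(-.2,-.15),(-.15,-.1),(-.1,-.05)]:
    k=(q[:,0]>lo)&(q[:,0]<hi)
    if k.sum(): print(lo,k.sum(),np.median(W[dark][k],0),np.median(q[k],0))
m=(abs(W[...,2]-.06)<.006)&(abs(S[...,1])<.09)&(abs(S[...,0])<.08)&~dark; print('deck front',np.percentile(S[m][:,0],[0.5,1,2]))
m=(abs(W[...,2]-.04)<.005)&(abs(S[...,1])<.09)&(S[...,0]<-.05); print('lip',np.percentile(S[m][:,0],[1,50,99]),np.median(W[m][:,2]))
p=turner('top');p=turner('side');save(p,'side7')
E
```

```text
[0.47847003 0.20857614 0.24012252] (np.float64(99.0163697314727), array([ 0.00820374,  0.00225925, -0.9999638 ]))
handle 4737 [-0.24397212 -0.24304497 -0.17137422 -0.0688305  -0.06787582] 0.002452642445601804 0.054843239228982224
-0.25 1526 [0.36591905 0.18840886 0.05490895] [-0.22311457  0.00219475]
-0.2 1428 [0.41278535 0.19562613 0.05484943] [-0.17588628  0.00248568]
-0.15 1112 [0.46176866 0.2033879  0.05482394] [-0.12637913  0.00244433]
-0.1 671 [0.50369475 0.21076872 0.05480867] [-0.08351506  0.00324579]
deck front [-0.06053459 -0.06026529 -0.06002035]
lip [-0.0801789  -0.06920804 -0.05524291] 0.04096246014775794
[(0.64, array([245., 280.,  16.,  74.]))]
med [0.417 0.197 0.053]
yaw 8.270614 ends [array([0.3465, 0.1853]), array([0.5227, 0.2109])]
0 [0.3541 0.1855 0.0529] 43
10 [0.3753 0.1894 0.0525] 85
30 [0.4038 0.1936 0.053 ] 85
50 [0.4385 0.1995 0.0533] 85
70 [0.4788 0.2055 0.0532] 85
90 [0.505  0.2064 0.0512] 43
[(0.74, array([281., 206.,  63.,  25.]))]
med [0.433 0.192 0.049]
yaw 8.9453 ends [array([0.3493, 0.1785]), array([0.5295, 0.2069])]
0 [0.3569 0.1805 0.0482] 31
10 [0.3813 0.1844 0.0478] 60
30 [0.4151 0.1894 0.0486] 60
50 [0.4506 0.1948 0.0485] 60
70 [0.4894 0.2007 0.0492] 60
90 [0.5204 0.2105 0.0468] 31
```

View pics/wrist7.png

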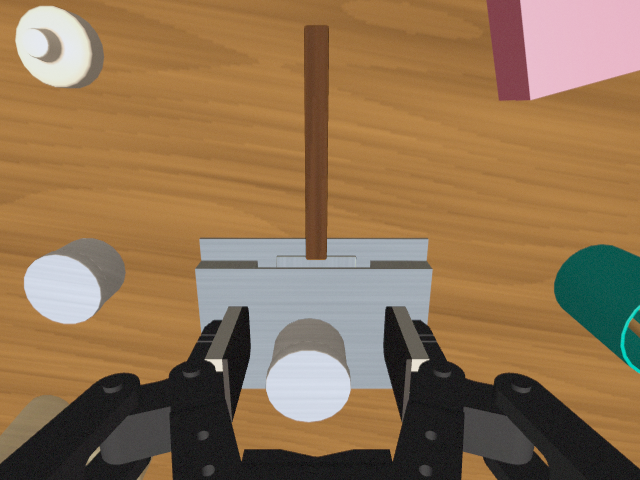

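The wrist picture shows the handle end at shelf x = −0.244, which puts the tip at about 0.036. The blade's rear edge is at the mouth and the handle is level, so the turner is home. Next I'll go to the lid bar; the jaw axis already matches.

>>> send_rows --deltas '[[[0.1, -4, 0, 0, 0, 0], [0.3, -8, 0, 0, 0, 0], [0.5, -12, 0, 0, 0, 0], [0.7, -16, 0, 0, 0, 0], [0.9, -20, 0, 0, 0, 0], [1.1, -24, 0, 0, 0, 0], [1.3, -28, 0, 0, 0, 0], [1.5, -32, 0, 0, 0, 0], [1.8, -36, 0, 0, 0, 0], [2, -40, 0, 0, 0, 0], [2.2, -44, 0, 0, 0, 0], [2.4, -48, 0, 0, 0, 0]]]' --jaw 1

```text
clock: 14.35
tcp_pos: [0.4993, -0.2731, 0.232]
orientation: [-0.001, -0.078, 0.997, 0.001]
wrist_force: [0.1, 0.8, -0.5]
finger_gap: 0.0853
```

>>> send_rows --deltas '[[[0, 0, 0, 0, 0, 0], [0, 0, 0, 0, 0, 0]]]'

```text
clock: 14.55
tcp_pos: [0.4992, -0.2722, 0.232]
orientation: [-0.002, -0.078, 0.997, 0.002]
wrist_force: [-0.2, 0.4, -0.2]
finger_gap: 0.0851
```

```bash
python3 - <<'E'
from h import *
s,p,W=wcloud(); print(s['tcp_pos'],yaw(s)); save(p,'wrist8')
m=(abs(W[...,2]-.122)<.012)&(abs(W[...,0]-.502)<.04)&(abs(W[...,1]+.275)<.05);q=W[m];
if len(q)>5: print('bar',len(q),rect(q[:,:2]),np.percentile(q[:,2],90))
E
```

```text
[ 0.49921895 -0.27223242  0.23200321] (np.float64(98.895430234548), array([-0.0034107 ,  0.00296743, -0.99998978]))
bar 1619 ((501.3083801269531, -275.1529235839844), (15.076790809631348, 43.83979415893555), 8.722885131835938) 0.12703311599339653
```

View pics/wrist8.png

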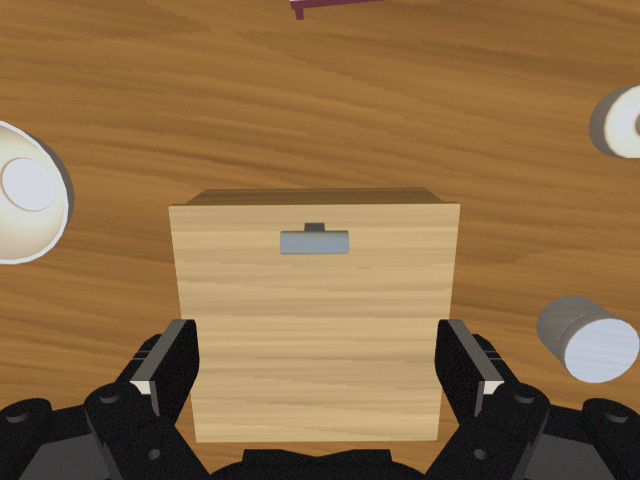

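The picture shows the bar at (314,242), centred between the open fingers. I'll descend and pinch it by its ends.

>>> send_rows --deltas '[[[0.2, -0.3, -3, 0, 0, 0.3], [0.2, -0.3, -6, 0, 0, 0.3], [0.2, -0.3, -9, 0, 0, 0.3], [0.2, -0.3, -11, 0, 0, 0.3], [0.2, -0.3, -12.5, 0, 0, 0.3], [0.2, -0.3, -13.2, 0, 0, 0.3], [0.2, -0.3, -13.6, 0, 0, 0.3], [0.2, -0.3, -13.6, 0, 0, 0.3]]]'

```text
clock: 15.4
tcp_pos: [0.5024, -0.2743, 0.0984]
orientation: [-0.0, -0.082, 0.997, 0.0]
wrist_force: [-0.3, -0.5, -0.3]
finger_gap: 0.0853
```

>>> send_rows --deltas '[[[0, 0, 0, 0, 0, 0], [0, 0, 0, 0, 0, 0], [0, 0, 0, 0, 0, 0], [0, 0, 0, 0, 0, 0], [0, 0, 0, 0, 0, 0], [0, 0, 0, 0, 0, 0]]]' --jaw -1 --force 60

```text
clock: 16.0
tcp_pos: [0.5024, -0.2732, 0.0995]
orientation: [0.001, -0.082, 0.997, 0.002]
wrist_force: [-0.8, 6.3, 7.6]
finger_gap: 0.043
```

```bash
python3 - <<'E'
from h import *
s=get_state(); print(s['tcp_pos'],s['wrist_force'],s['finger_gap'],yaw(s))
R=.18887;a0=np.arctan2(38,185);h=np.radians(9.1);
for d in range(0,50,5):
    a=a0+np.radians(d); dx=.185-R*np.cos(a); dz=R*np.sin(a)-.038
    print(d,np.round([100*dx*np.cos(h),100*dx*np.sin(h),100*dz],2))
E
```

```text
[ 0.5024147  -0.27319308  0.09954252] [-0.84360368  6.27164705  7.63634783] 0.04295207483604005 (np.float64(99.35728205468519), array([ 0.00107479,  0.00324155, -0.99999417]))
0 [-0. -0.  0.]
5 [0.4  0.06 1.6 ]
10 [0.93 0.15 3.16]
15 [1.59 0.26 4.66]
20 [2.38 0.38 6.1 ]
25 [3.3  0.53 7.46]
30 [4.32 0.69 8.74]
35 [5.46 0.87 9.92]
40 [ 6.69  1.07 11.  ]
45 [ 8.    1.28 11.97]
```

The bar is gripped (gap 43 mm). I'll raise it along the arc to 20° and then check.

>>> send_rows --deltas '[[[0.2, 0.03, 0.8, 0, 0, 0], [0.4, 0.06, 1.6, 0, 0, 0], [0.65, 0.1, 2.4, 0, 0, 0], [0.93, 0.15, 3.16, 0, 0, 0], [1.25, 0.2, 3.9, 0, 0, 0], [1.59, 0.26, 4.66, 0, 0, 0], [2, 0.32, 5.4, 0, 0, 0], [2.38, 0.38, 6.1, 0, 0, 0], [2.38, 0.38, 6.1, 0, 0, 0]]]'

```text
clock: 16.9
tcp_pos: [0.5258, -0.2693, 0.1591]
orientation: [-0.001, -0.082, 0.997, 0.002]
wrist_force: [1.7, 5.1, -6.0]
finger_gap: 0.0429
```

```bash
cat >> h.py <<'E'
def lidang():
    for n in ['side','top']:
        p=cam(n); W=cloud(p); C=np.array([.6842,-.2455]); a=np.radians(9.1)
        u=np.array([-np.cos(a),-np.sin(a)]); v=np.array([-np.sin(a),np.cos(a)])
        d=W[...,:2]-C; r=d@u; l=d@v; z=W[...,2]-.08
        im=p['img'].astype(int); wood=(im[...,0]-im[...,2]>30)&(im.sum(-1)>380)
        k=wood&(abs(l)<.1)&(r>.02)&(r<.21)&(z>.02)&(z<.25)
        if k.sum()<30: print(n,'few',k.sum()); continue
        L=cv2.fitLine(np.stack([r[k],z[k]],-1).astype(np.float32),cv2.DIST_HUBER,0,.01,.01).ravel()
        res=np.abs((r[k]-L[2])*L[1]-(z[k]-L[3])*L[0])
        print(n,'lid deg',np.degrees(np.arctan(L[1]/L[0])),k.sum(),'medres',np.median(res))
        save(p,n+'_lid%d'%p['shot'])
        print(n+'_lid%d'%p['shot'])
E
python3 - <<'E'
from h import *
s=get_state(); print(s['tcp_pos'],s['wrist_force'],s['finger_gap'],yaw(s)); lidang()
E
```

```text
[ 0.52582017 -0.2692785   0.15905458] [ 1.72346005  5.05987195 -6.04246125] 0.04287865824292273 (np.float64(99.3715343170089), array([-0.00183144,  0.00369244, -0.99999151]))
side lid deg 19.273289 3231 medres 0.0008809512958312306
side_lid20
top lid deg 18.782986 2251 medres 0.0012521092947671217
top_lid21
```

>>> send_rows --deltas '[[[0.45, 0.07, 0.7, 0, 0, 0], [0.92, 0.15, 1.36, 0, 0, 0], [1.42, 0.23, 2.02, 0, 0, 0], [1.94, 0.31, 2.64, 0, 0, 0], [2.5, 0.4, 3.25, 0, 0, 0], [3.08, 0.49, 3.82, 0, 0, 0], [3.68, 0.59, 4.38, 0, 0, 0], [4.31, 0.69, 4.9, 0, 0, 0], [4.95, 0.79, 5.4, 0, 0, 0], [5.62, 0.9, 5.87, 0, 0, 0], [5.75, 0.92, 6, 0, 0, 0], [5.75, 0.92, 6, 0, 0, 0]]]'

```text
clock: 18.2
tcp_pos: [0.583, -0.2599, 0.2185]
orientation: [-0.002, -0.082, 0.997, 0.002]
wrist_force: [-0.5, 6.7, -6.9]
finger_gap: 0.0426
```

```bash
python3 - <<'E'
from h import *
s=get_state(); print(s['tcp_pos'],s['wrist_force'],s['finger_gap'],yaw(s)); lidang()
turner('top')
E
ls -t pics | head -2
```

```text
[ 0.58299117 -0.25990334  0.21854191] [-0.47183874  6.68189868 -6.9261552 ] 0.042593728812517835 (np.float64(99.3969539638822), array([-0.00339576,  0.00390906, -0.99998659]))
side lid deg 43.806526 1708 medres 0.0004820513603040373
side_lid22
top lid deg 43.967724 338 medres 0.0007283203792972023
top_lid23
[(0.76, array([240., 262.,  26.,  36.])), (0.68, array([232., 209.,  28.,  33.]))]
med [0.487 0.205 0.053]
yaw 7.9601393 ends [array([0.4294, 0.1982]), array([0.5275, 0.2119])]
0 [0.435  0.1989 0.0529] 32
10 [0.4522 0.201  0.053 ] 63
30 [0.4749 0.2048 0.0531] 63
50 [0.4971 0.2084 0.0529] 63
70 [0.5179 0.2109 0.0491] 63
90 [0.5263 0.2099 0.0432] 32
top_lid23.png
side_lid22.png
```

>>> send_rows --deltas '[[[0.15, 0.02, 0.1, 0, 0, 0], [0.15, 0.02, 0.1, 0, 0, 0], [0.15, 0.02, 0.1, 0, 0, 0], [0.15, 0.02, 0.1, 0, 0, 0], [0.15, 0.02, 0.1, 0, 0, 0], [0.15, 0.02, 0.1, 0, 0, 0], [0.15, 0.02, 0.1, 0, 0, 0], [0.15, 0.02, 0.1, 0, 0, 0]]]'

```text
clock: 19.2
tcp_pos: [0.5841, -0.2597, 0.2193]
orientation: [-0.002, -0.081, 0.997, 0.002]
wrist_force: [-1.0, 6.5, -7.4]
finger_gap: 0.0428
```

```bash
python3 - <<'E'
from h import *
s=get_state(); print(s['clock'],s['tcp_pos'],abs(s['qvel']).max(),s['wrist_force'],s['finger_gap']); lidang()
E
```

```text
19.2 [ 0.58412959 -0.25974257  0.21931614] 0.001435198977165007 [-1.00546822  6.51726737 -7.35295866] 0.042819559060560695
side lid deg 44.274548 1673 medres 0.0004722605293012369
side_lid25
top lid deg 44.278694 320 medres 0.000748878740831443
top_lid26
```

```bash
cd pics; cp $(ls -t side_lid*|head -1) fin_side.png; cp $(ls -t top_lid*|head -1) fin_top.png
```

```text
(no output)
```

View pics/fin_side.png

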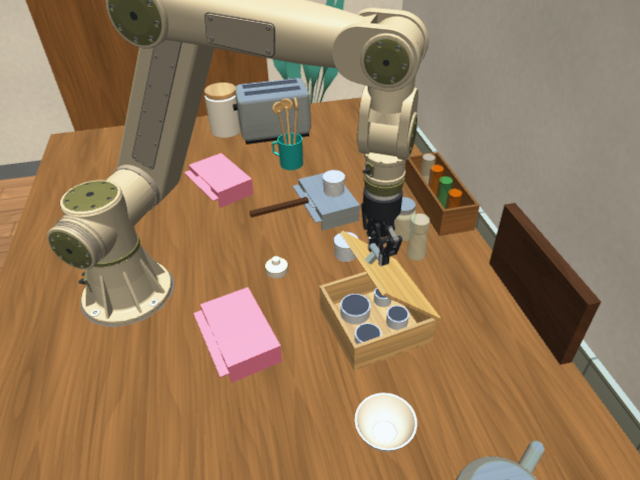

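View pics/fin_top.png

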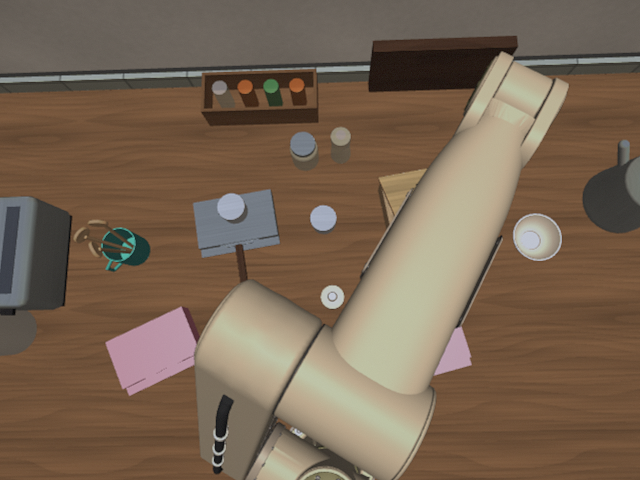

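The side picture shows the lid open and held by its bar at (375,255), the turner handle sticking out of the slot at (280,207), and the bystanders where they were at the start. The top picture agrees, with the turner at (240,262). Both cameras measure the lid at 44.3° and the arm is still, so I'm handing in.

```bash
python3 -c "
from workcell import *
print(hand_in())"
```

```text
the job is handed in; nothing more can be done
None
```

The turner is in the slot of the grey galvanized shelf and let go, and the arm is holding the box lid at about 44° by its bar. I handed the job in at about 19.3 s; `hand_in()` reports no verdict.

- **Turner:** I slid it in blade first until it met the back stop at about 10 N, set it down on the slot floor and released it. The wrist camera then put the tip at shelf x of about 0.035 m, level, at about 9° yaw in line with the slot.
- **Lid:** I pinched the bar by its flat ends with 60 N and raised it along its arc. The side and top cameras both read 44.3°, the arm was still, and the wrist force was about 7 N downwards.
- **Bystanders:** In the last pictures they stand where they were at the start. I compared these by eye rather than measuring each one.
- **Disagreement:** The side camera read heights 1–4 mm lower than the other two. I relied on the top and wrist readings there.

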